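Seal a well tray in the sprung press

ROBOT

A 6-joint arm with a two-finger parallel gripper is mounted at the origin on the work surface. World frame = base frame: x ahead of the robot, y to its left, z up, the work surface at z = 0. Lengths are in m, angles in rad, forces in N, time in s.
With the tool pointing down it reaches from about 0.375 to 0.925 m from the base axis. Payload 5.7 kg.
Tool frame: the origin (TCP) lies at the very end of the fingers, on their centre line; the grasp point (between the pads) lies 19 mm behind it (robot.pinch_z is the distance from the TCP to the grasp point, in m); z points along the fingers, y is the direction in which the jaws open and shut (so a half turn about z gives the same grasp; the last joint's range is limited). The gripper opens to 85 mm and grips with 20 to 120 N. Pads are 22 mm wide; open, the fingers measure 114 mm over their backs; the gripper's body (76 mm by 85 mm) begins 54 mm behind the grasp point. The pads swing forward as they close: fully open they stand 13 mm farther back than shut.
Start: joints at [1.031, 0.359, 1.51, -0, 1.272, -0.115], TCP at [0.247, 0.547, 0.231] pointing down, gripper open.
Joint ranges: [-2.97, 2.97], [-1.01, 2.36], [0.21, 2.38], [-0.96, 4.11], [0.2, 2.71], [-2.98, 2.98]. Speed limits (rad/s): [2.39, 2.39, 3.14, 3.14, 3.14, 3.14].

INTERFACE

Orientations are given as a rotation vector (axis times angle).
In Python, from rig import robot, fingers, kin, read_camera, read_clock, read_qpos, read_qvel, read_tau, read_tcp_pos, read_tcp_rot, read_wrist_force, read_ft_torque, read_grip_width gives the robot as it stands. The module is installed in compiled form; this text tells all that it offers. Calls block until the motion is done:
- robot.movep(position, orientation): joint-space move of the TCP to a pose.
- robot.servo_line(position, rotation=None, max_speed=0.15): straight line of the TCP; rotation=None keeps the orientation; max_speed is the mean speed in m/s.
- robot.move_j(angles): joint-space move.
- fingers.move_gripper(opening): finger opening in m; the grip force is fixed at half the most; returns when the fingers have stopped.
- robot.dwell(seconds).
- kin.inverse_kinematics(position, orientation): joint angles nearest the present ones, or None.
- read_camera(name): name is "scene" or "top" or "wrist"; returns a dict with "image" (384x512x3 uint8, blue, green, red), "vfov" (degrees; the focal length in pixels is half the picture's height over the tangent of half this angle, whatever the lens; pixels are square), "cx", "cy" (the principal point, pixels), "rvec" (rotation vector, rad) and "tvec" (3), from world to camera coordinates, as OpenCV has them. Camera axes: x right, y down, z forward; pixel columns grow to the right and rows downward; lengths in m; the calibration is good to about 2 mm. A picture is of the moment at which its call begins. There is no depth.
A pose or a line that the arm cannot do raises robot.PlanningError and nothing moves.
- robot.sign_off(): hands the job in, once; it reports no verdict.
Readings, each from a call of its own:
- read_clock(): time.
- read_qpos(): joint angles.
- read_qvel(): joint speeds.
- read_tau(): joint torques, N m.
- read_tcp_pos(): TCP position.
- read_tcp_rot(): TCP orientation.
- read_wrist_force(): force on the tool from outside, world axes, zero at the start.
- read_ft_torque(): the same for the moment, N m.
- read_grip_width(): finger opening in m.
Only numpy, scipy, OpenCV 4.12 (cv2) and the standard library are available. Lean on these libraries where they do the work, as an engineer would, in place of code of your own. Each camera call takes 0.05 s, during which the arm holds its last target.

TASK

Stack the white well tray squarely on the outline on the sealing press's metal platen, and the blue cover squarely on top of the tray. Then push down on the cover until the sprung platen has sunk 12 mm, so that its red pointer stands in the green band of the gauge; never drive it down to its bottom stop, and finish while still holding it there by the cover. Leave the tube rack, the yellow-capped jar and the steel dish where they are.

Things in the scene. Friction and masses are not known exactly. Their poses are not given: they have to be found in the camera images.
- tray: White rigid well tray, a slab 110 x 60 x 14 mm (x, y, z) with 32 red and purple filled-in wells on its flat top, about 0.15 kg (0.1 to 0.21), lying upright on the table at the start. Origin: centre of its underside; x along its 110 mm length, y across its 60 mm width, z up. Graspable across its width near its top; either way round is fine. It and the cover may lie in each other's place.
- cover: Blue rigid press cover, about 0.13 kg (0.09 to 0.18): a plate 110 x 60 x 8 mm with a ridge on top to grasp and to push on, 70 mm long (x), 18 mm wide (y), 24 mm high, in the middle of the plate; ridge top 32 mm above the underside. Origin: centre of its underside; x along its length, y across, z up. The underside is flat; either way round is fine. On the tray it stands with its origin 14 mm above the tray's.
- platen_top (a point): Centre of the platen's upper face: a bare steel plate 130 x 80 x 8 mm, with a dark line round the 110 x 60 mm area where the tray goes; x along its 130 mm length, y across, z up. Moves with the platen; 75 mm above the table at rest. The red pointer sticks out of its +x end, beside the white gauge post.
- platen (a joint): How far the platen has sunk, in m: 0 at rest (top), 0.020 at its bottom stop. Its spring takes about 5 N to start and 0.5 N more per mm (11 N at 12 mm), tray and cover weight included, and pushes the platen back up when let go; the tray and cover alone do not move it. The gauge's green band is 9 to 15 mm.
- press: Grey press housing screwed to the table, 200 x 110 mm, 45 mm high, carrying the platen over its middle; origin: centre of its underside on the table, x along its length, z up. The gauge post, 10 x 18 mm, stands at x = 80 mm, y = 22 mm and ends 85 mm above the table.
- rack: White tube rack with capped tubes, 56 mm (x) by 144 mm (y), 104 mm high over the caps; origin: centre of its underside. Leave alone.
- jar: Small jar with a yellow cap, 52 mm across, 62 mm high; origin: centre of its underside. Leave alone.
- dish: Open steel dish, 70 mm (x) by 110 mm (y), 30 mm high; origin: centre of its underside. Leave alone.

How it is judged:
By the outcome, as a careful person would: the job done as asked, in the order asked, and still so for the second after the job is handed in, while the arm keeps its last pose, push and grip.
It also fails if it takes over 70 s, if anything falls off the work surface, if the arm or the gripper's body presses on something with over 40 N, if the wrist force passes 120 N, or if a joint passes its speed limit or range.

## Working session

There is one attempt and no reset: what is moved stays moved. The work goes in short steps, each a Python script; the robot and the scene stay as the last script left them, time stands still between calls to the robot, and variables do not carry over. Pictures are saved under pics/ and viewed, and the job is handed in when it is done.

```bash
mkdir -p pics; ls; python3 - <<'E'
from rig import *
import cv2
for n in ["scene","top","wrist"]:
    c=read_camera(n); cv2.imwrite(f"pics/{n}0.png",c["image"])
    print(n,c["vfov"],c["cx"],c["cy"],c["rvec"],c["tvec"])
print(read_clock(),read_tcp_rot(),read_tcp_pos(),robot.pinch_z,read_grip_width())
E
```

```text
pics
scene 42.01787574570005 253.4893775984696 196.10112299832304 [ 0.76243828  2.66441498 -1.04022257] [ 0.49275625 -0.13277021  1.24375766]
top 46.42749008853252 262.69772597469165 187.86254271988096 [ 2.20894764 -2.15608896  0.05981003] [-0.02834242  0.56397458  1.07823563]
wrist 69.39568282426166 254.85874719388391 186.97826518778749 [-2.40328137 -1.55059743 -0.24922796] [-0.5975443  -0.04104721  0.38154106]
0.15 [-6.62176390e-01 -3.07058150e+00  2.19351981e-03] [0.2470389  0.54620334 0.23063208] 0.0187 0.08532160741612567
```

View pics/scene0.png

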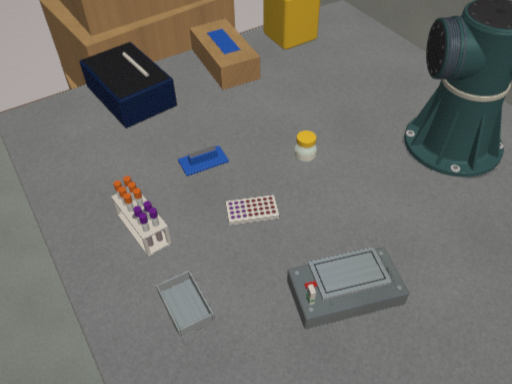

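View pics/top0.png

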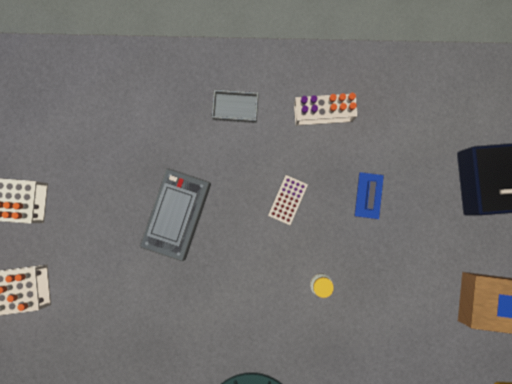

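View pics/wrist0.png

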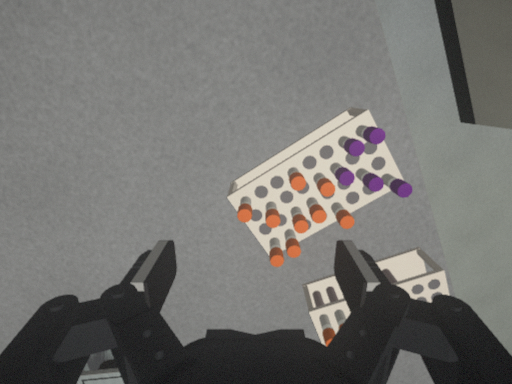

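The top picture shows the press at about (176,214), the tray at (288,200) and the cover at (369,195). The dish is at (236,106), the rack at (326,107) and the jar at (321,286). The wrist view shows only other tube racks. I'll enlarge the top view to read the corners.

```bash
cat > h.py <<'E'
from rig import *
import numpy as np, cv2
from scipy.spatial.transform import Rotation as R
def cam(n,f=None):
    c=read_camera(n)
    if f: cv2.imwrite(f"pics/{f}.png",c["image"])
    return c
def K(c):
    f=192/np.tan(np.radians(c["vfov"])/2)
    return np.array([[f,0,c["cx"]],[0,f,c["cy"]],[0,0,1.]])
def unproj(c,px,z):
    px=np.atleast_2d(np.array(px,float)); M=R.from_rotvec(np.ravel(c["rvec"])).as_matrix(); t=np.ravel(c["tvec"])
    C=-M.T@t
    d=(M.T@np.linalg.inv(K(c))@np.c_[px,np.ones(len(px))].T).T
    return C+d*((z-C[2])/d[:,2])[:,None]
def proj(c,p):
    return cv2.projectPoints(np.atleast_2d(np.array(p,float)),np.array(c["rvec"],float),np.array(c["tvec"],float),K(c),None)[0][:,0]
def crop(c,x0,y0,w,h,s,f):
    im=c["image"][y0:y0+h,x0:x0+w]; cv2.imwrite(f"pics/{f}.png",cv2.resize(im,None,fx=s,fy=s,interpolation=cv2.INTER_CUBIC))
def rect(c,mask,z,off=(0,0)):
    n,l,st,_=cv2.connectedComponentsWithStats(mask.astype(np.uint8)); i=1+np.argmax(st[1:,4])
    cn=max(cv2.findContours((l==i).astype(np.uint8),cv2.RETR_EXTERNAL,cv2.CHAIN_APPROX_NONE)[0],key=len)[:,0]+np.array(off)
    w=unproj(c,cn,z)[:,:2]
    (cx,cy),(a,b),an=cv2.minAreaRect((w*1000).astype(np.float32))
    if a<b: an+=90;a,b=b,a
    return cx/1000,cy/1000,a,b,an
def rot(yaw): # tool down, tool y axis = direction yaw
    y=np.array([np.cos(yaw),np.sin(yaw),0]);z=np.array([0,0,-1.]);x=np.cross(y,z)
    return R.from_matrix(np.c_[x,y,z]).as_rotvec()
E
python3 - <<'E'
from h import *
c=cam("top")
crop(c,130,160,100,110,5,"press")
crop(c,260,165,130,65,6,"items")
im=c["image"].astype(int)
b,g,r=im[...,0],im[...,1],im[...,2]
sub=np.s_[165:235,345:395]
print("cover@.008",rect(c,(b-r>60)[sub],.008,(345,165)))
sub=np.s_[170:228,262:314]
print("tray@.014",rect(c,cv2.morphologyEx(((r>150)|(abs(r-g)>30)).astype(np.uint8),cv2.MORPH_CLOSE,np.ones((5,5)))[sub],.014,(262,170)))
E
```

```text
cover@.008 (0.5535950317382813, -0.27647344970703125, 108.91095733642578, 59.37456512451172, 174.30694580078125)
tray@.014 (0.5372468872070313, -0.07639039611816406, 110.72016143798828, 60.927734375, 157.7070541381836)
```

View pics/press.png

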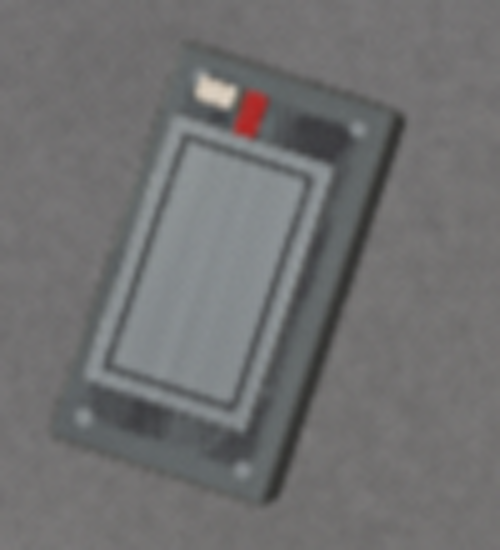

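View pics/items.png

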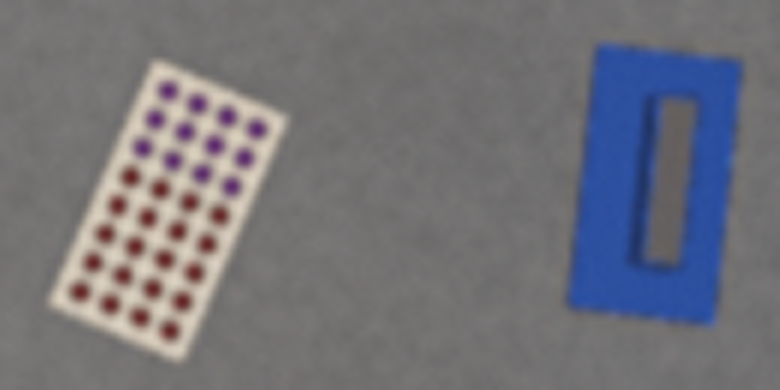

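The platen's outer corners in the crop are about (176,118), (332,166), (248,430) and (88,378). The dark line runs (182,139), (311,182), (237,407), (108,368), and the post and pointer are at the upper end. I'll compute poses from these and check where the open fingertips lie relative to the TCP.

```bash
python3 - <<'E'
from h import *
c=cam("top")
for q in ([(176,118),(332,166),(248,430),(88,378)],[(182,138),(312,182),(238,409),(107,366)]):
    px=(np.array(q)+.5)/5-.5+[130,160]
    w=unproj(c,px,.075)[:,:2]
    e=(w[0]+w[1]-w[2]-w[3])/2; s=(w[0]+w[3]-w[1]-w[2])/2
    print(w.mean(0),np.hypot(*e),np.hypot(*s),np.degrees(np.arctan2(e[1],e[0])),np.degrees(np.arctan2(s[1],s[0]))-90)
for n,q,z in (("dish",(236,106),.015),("rack",(326,107),.06),("jar",(321,286),.05)): print(n,unproj(c,[q],z))
w=cam("wrist"); p=read_tcp_pos(); M=R.from_rotvec(read_tcp_rot()).as_matrix()
for dz in (0,-.007,-.013,-.02):
  print(dz,proj(w,[p+M@[0,s*.0427,dz] for s in(-1,1)]+[p+M@[x,s*.0427,dz] for s in(-1,1) for x in (-.011,.011)]).round(0).tolist())
E
```

```text
[0.49479252 0.19386277] 0.1272178984447988 0.0772886865677492 -16.13706042504942 -16.021298531617617
[0.49437333 0.1944345 ] 0.11043679432524554 0.06416502918798003 -16.093411144798658 -16.89168931770699
dish [[0.76726855 0.05681047 0.015     ]]
rack [[ 0.75831022 -0.16115573  0.06      ]]
jar [[ 0.335406   -0.15722102  0.05      ]]
0 [[184.0, 242.0], [331.0, 242.0], [186.0, 258.0], [183.0, 225.0], [329.0, 258.0], [332.0, 225.0]]
-0.007 [[181.0, 248.0], [334.0, 248.0], [183.0, 265.0], [179.0, 230.0], [332.0, 265.0], [336.0, 230.0]]
-0.013 [[178.0, 254.0], [337.0, 254.0], [180.0, 271.0], [177.0, 236.0], [335.0, 271.0], [339.0, 236.0]]
-0.02 [[175.0, 261.0], [341.0, 261.0], [177.0, 279.0], [173.0, 242.0], [339.0, 279.0], [343.0, 242.0]]
```

Open, the tips lie about 13 mm behind the TCP, so the TCP marks the shut tips. I'll take closer wrist looks at the press and then the tray.

```bash
python3 - <<'E'
from h import *
q0=read_qpos()
def best(yaw,p):
    s=[]
    for k in (0,np.pi):
        q=kin.inverse_kinematics(p,rot(yaw+k))
        if q is not None: s.append((abs(np.array(q)).max(),yaw+k,np.round(q,2)))
    return s
for n,p,a in (("press",[.495,.194,.26],-16.1),("tray",[.537,-.076,.26],-22.3),("cover",[.5535,-.2765,.26],-5.7)):
    print(n,best(np.radians(a+90),p))
t=read_clock()
M=R.from_rotvec(read_tcp_rot()).as_matrix()
w=cam("wrist"); C=-R.from_rotvec(w["rvec"]).as_matrix().T@w["tvec"]
print("cam in tool",M.T@(C-read_tcp_pos()))
E
```

```text
press [(np.float64(1.618077614498599), np.float64(1.2897983172238097), array([ 0.24,  0.23,  1.62,  0.  ,  1.29, -1.05])), (np.float64(2.095355216117487), np.float64(4.431390970813602), array([ 0.24,  0.23,  1.62, -0.  ,  1.29,  2.1 ]))]
tray [(np.float64(1.5961868154566243), np.float64(1.181587903600161), array([-0.27,  0.25,  1.6 , -0.  ,  1.3 , -1.45])), (np.float64(1.6920278392234023), np.float64(4.323180557189954), array([-0.27,  0.25,  1.6 ,  0.  ,  1.3 ,  1.69]))]
cover [(np.float64(2.04618914256112), np.float64(1.4713125594312197), array([-0.57,  0.36,  1.43,  0.  ,  1.35, -2.05])), (np.float64(1.430855957684651), np.float64(4.612905213021013), array([-0.57,  0.36,  1.43, -0.  ,  1.35,  1.1 ]))]
cam in tool [ 0.08137471 -0.00147581 -0.14332913]
```

```bash
python3 - <<'E'
from h import *
for n,p,a in (("press",[.495,.194,.26],-16.1),("tray",[.537,-.076,.22],-22.3)):
    y=np.radians(a+90); p=np.array(p)+.05*np.array([np.cos(y-np.pi/2),np.sin(y-np.pi/2),0])
    robot.movep(p,rot(y)); robot.dwell(.2)
    c=cam("wrist","w_"+n); np.save("w_"+n+".npy",{k:np.array(v) for k,v in c.items()},allow_pickle=True)
    if n=="press": print(proj(c,[[.495,.194,.075]]))
    else: print(proj(c,[[.537,-.076,.014]]))
print(read_clock(),read_wrist_force())
E
```

```text
[[255.49167771 123.79792642]]
[[254.89969255 121.70045989]]
3.6583 [-0.12238229 -0.17061889  0.72580692]
```

View pics/w_press.png

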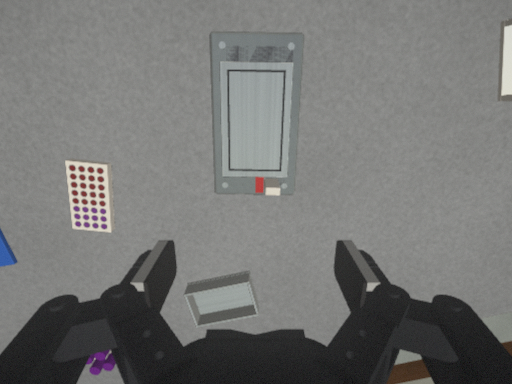

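View pics/w_tray.png

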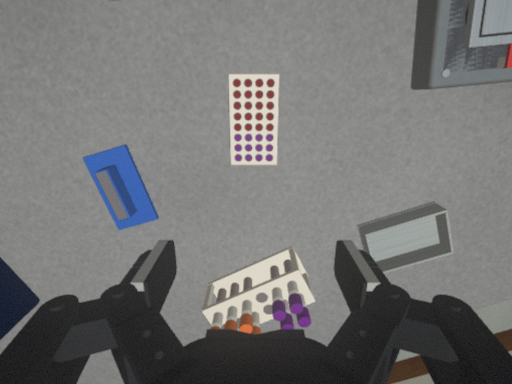

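The wrist view agrees with the top one: the platen is centred near (257,120) and the tray near (254,119), both aligned with the view. I'll enlarge both to read corners.

```bash
python3 - <<'E'
from h import *
c=np.load("w_press.npy",allow_pickle=True).item(); crop(c,205,50,100,150,4,"wp"); 
c=np.load("w_tray.npy",allow_pickle=True).item(); crop(c,215,65,80,110,5,"wt")
im=c["image"].astype(int); b,g,r=im[...,0],im[...,1],im[...,2]
m=cv2.morphologyEx(((r>150)|(abs(r-g)>30)).astype(np.uint8),cv2.MORPH_CLOSE,np.ones((5,5)))
print(rect(c,m[65:175,215:295],.014,(215,65)))
m=(b-r>60); print("cover", rect(c,m[135:240,75:170],.008,(75,135)))
E
```

```text
(0.53601806640625, -0.07730181884765625, 110.60601806640625, 60.90122985839844, 157.64503479003906)
cover (0.5518154907226562, -0.2768463134765625, 109.02058410644531, 61.94884490966797, 174.18790435791016)
```

View pics/wp.png

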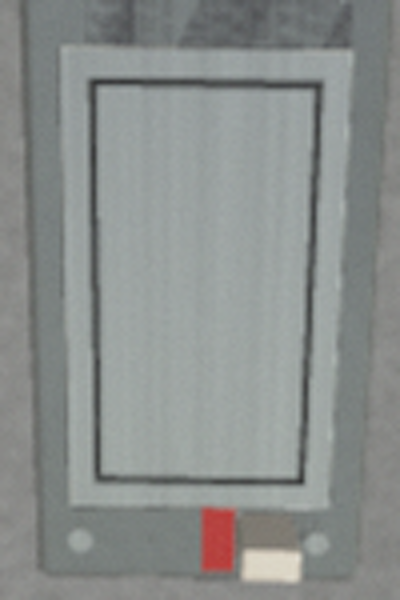

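View pics/wt.png

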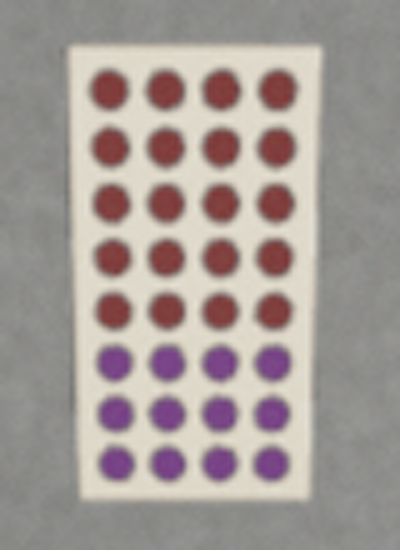

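Platen outer corners here are (62,46), (354,50), (328,508), (70,506). The line corners are (92,82), (321,86), (302,481), (98,478). The tray edges are straight in view.

```bash
python3 - <<'E'
from h import *
c=np.load("w_press.npy",allow_pickle=True).item()
for q in ([(62,46),(354,50),(328,508),(70,506)],[(92,82),(321,86),(302,481),(98,478)]):
    w=unproj(c,(np.array(q)+.5)/4-.5+[205,50],.075)[:,:2]
    e=(w[2]+w[3]-w[1]-w[0])/2; s=(w[1]+w[2]-w[0]-w[3])/2
    print(w.mean(0),np.hypot(*e),np.hypot(*s),np.degrees(np.arctan2(e[1],e[0])),np.degrees(np.arctan2(s[1],s[0]))-90)
# finger retreat check at 66 mm
y=np.radians(-22.3+90)
robot.movep([.5366,-.0768,.12],rot(y))
fingers.move_gripper(.068); c=cam("wrist","f68")
p=read_tcp_pos(); M=R.from_rotvec(read_tcp_rot()).as_matrix(); h=read_grip_width()/2
print(h,read_clock())
for dz in (0,-.004,-.008,-.012): print(dz,proj(c,[p+M@[.011,s*h,dz] for s in(-1,1)]).round(1).tolist())
crop(c,140,60,230,210,3,"f68c")
E
```

```text
[0.49373671 0.19430301] 0.12956893856686116 0.07934120591003235 -17.157337525615993 -16.633061828742626
[0.49386081 0.19422343] 0.11178478822137346 0.06252420320135307 -16.971261240140187 -16.940358546605992
0.03394640786038701 4.5583
0 [[197.9, 223.6], [316.7, 223.6]]
-0.004 [[196.5, 226.8], [318.2, 226.8]]
-0.008 [[195.0, 230.2], [319.8, 230.1]]
-0.012 [[193.5, 233.7], [321.5, 233.6]]
```

View pics/f68c.png

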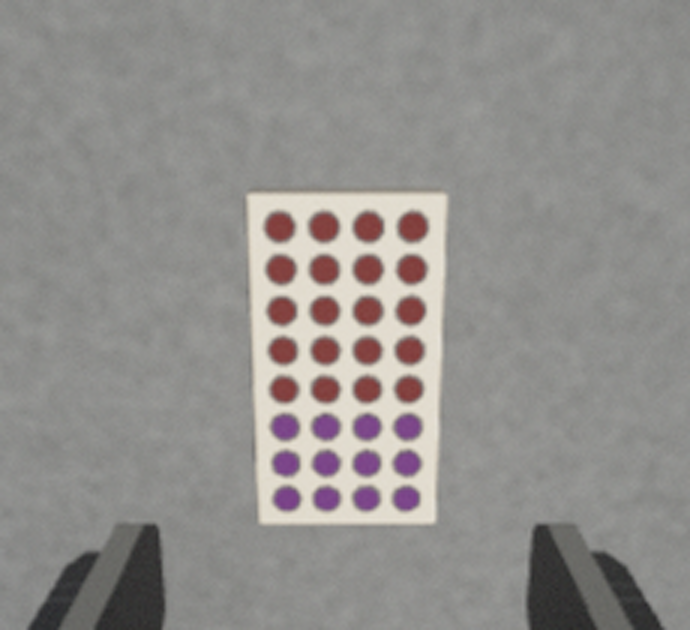

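Fingertips at 68 mm opening are at crop (160,524) and (530,524), about 7 mm behind the TCP once the camera bias is taken out. That makes TCP z of -1 mm safe for the tray grasp, so I'll pick it up.

```bash
python3 - <<'E'
from h import *
y=np.radians(-22.33+90)
fingers.move_gripper(.076)
robot.servo_line([.5366,-.0768,.02],rot(y))
robot.servo_line([.5366,-.0768,-.001],max_speed=.05); print(read_wrist_force(),read_tcp_pos())
fingers.move_gripper(.05); print("w",read_grip_width(),read_wrist_force())
robot.servo_line([.5366,-.0768,.13]); robot.dwell(.2)
print("w",read_grip_width(),read_wrist_force(),read_clock())
c=cam("wrist","held"); c=cam("scene"); crop(c,150,60,250,200,3,"held_s")
E
```

```text
[0.2997465  0.30325258 0.33704793] [ 0.5363646  -0.07675348 -0.00127672]
w 0.05818024149521113 [-1.91091994  0.03481226  5.5149329 ]
w 0.05839939124174619 [-0.7364926  -0.6603809  -1.02971495] 7.7167
```

View pics/held.png

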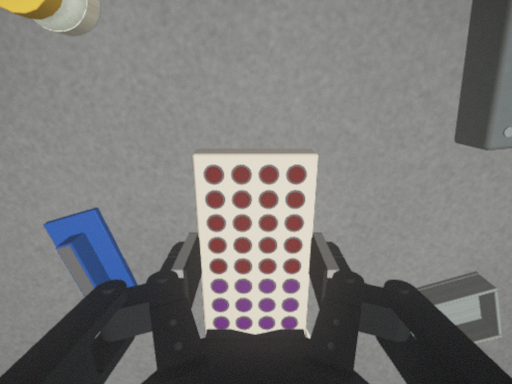

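View pics/held_s.png

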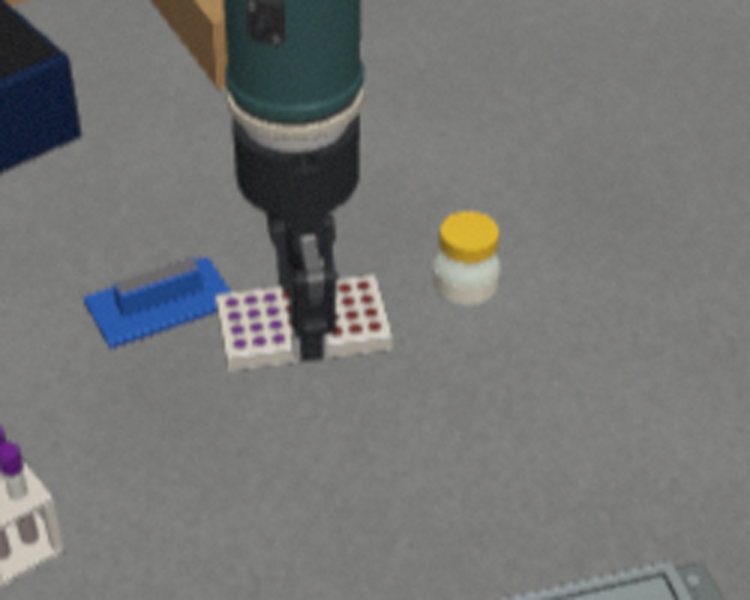

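The wrist view shows the tray held level and central, with the pads around its middle. In the scene view the fingertips (312,357) sit level with its underside. I'll place it with force monitoring.

```bash
python3 - <<'E'
from h import *
y=np.radians(-16.7+90); P=[.494,.1942]
robot.movep(P+[.17],rot(y))
robot.servo_line(P+[.09]); robot.dwell(.3); f0=read_wrist_force()[2]; print("f0",f0,read_tcp_pos())
c=cam("wrist","preplace")
z=.080
while z>.0715:
    robot.servo_line(P+[z],max_speed=.04); robot.dwell(.15); f=read_wrist_force()[2]-f0
    print(round(z,4),round(f,2))
    if f>1.5: break
    z-=.001 if z<=.0765 else .0015
fingers.move_gripper(.07); robot.dwell(.1)
print(read_tcp_pos(),read_wrist_force())
robot.servo_line(P+[.14]); print(read_clock())
y2=np.radians(-16.7); 
robot.movep([P[0]+.05*np.cos(y2),P[1]+.05*np.sin(y2),.26],rot(y)); robot.dwell(.2)
c=cam("wrist"); np.save("w_pl.npy",{k:np.array(v) for k,v in c.items()},allow_pickle=True)
crop(c,205,40,100,150,4,"wpl"); c=cam("top"); np.save("t_pl.npy",{k:np.array(v) for k,v in c.items()},allow_pickle=True); crop(c,130,160,100,110,5,"tpl")
E
```

```text
f0 -0.7587001787679843 [0.49457999 0.19434938 0.09079541]
0.08 -0.24
0.0785 -0.88
0.077 -0.03
0.0755 -0.89
0.0745 1.83
[0.49398847 0.19417319 0.07449764] [-0.95898092 -0.14350596  0.90514525]
13.0333
```

View pics/wpl.png

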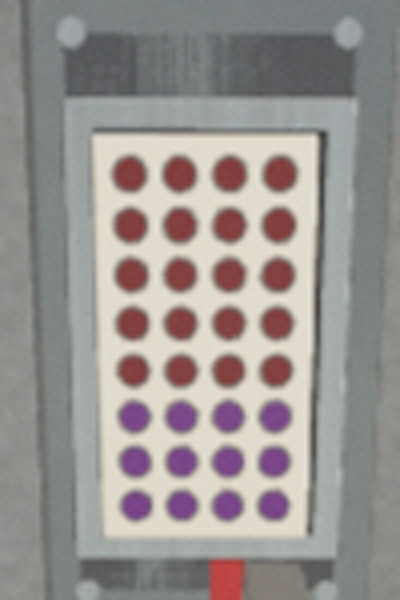

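View pics/tpl.png

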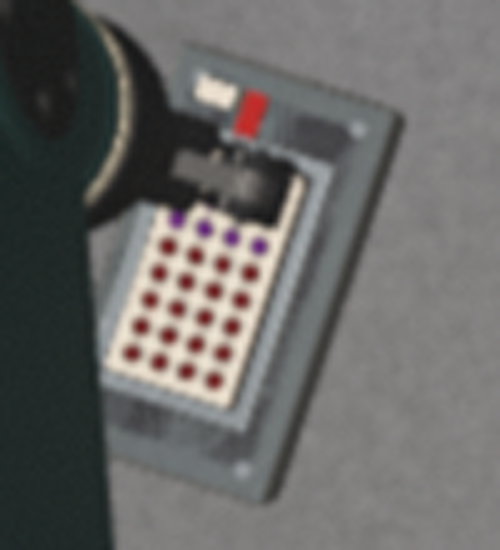

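The tray lies inside the outline. Its top corners in the wrist crop are (91,134), (319,134), (309,537), (104,537), and the platen's are (66,98), (356,97), (336,558), (77,557). Next I'll work out the offset.

```bash
python3 - <<'E'
from h import *
c=np.load("w_pl.npy",allow_pickle=True).item()
def f(q,z):
    w=unproj(c,(np.array(q)+.5)/4-.5+[205,40],z)[:,:2]
    e=(w[2]+w[3]-w[1]-w[0])/2; s=(w[1]+w[2]-w[0]-w[3])/2
    print(w.mean(0),np.hypot(*e),np.hypot(*s),np.degrees(np.arctan2(e[1],e[0])),np.degrees(np.arctan2(s[1],s[0]))-90)
    return w.mean(0),np.arctan2(e[1],e[0])
a,_=f([(66,98),(356,97),(336,558),(77,557)],.075)
im=c["image"].astype(int); b,g,r=im[...,0],im[...,1],im[...,2]
m=cv2.morphologyEx((((r>165)&(r-b>8))|(abs(r-g)>30)).astype(np.uint8),cv2.MORPH_CLOSE,np.ones((5,5)))
m[174:]=0
print(rect(c,m[65:178,215:295],.089,(215,65)))
t,_=f([(91,134),(319,134),(309,537),(104,537)],.089)
x=np.array([np.cos(np.radians(-16.8)),np.sin(np.radians(-16.8))]); d=t-a; print("off x,y mm",d@x*1e3,d@[-x[1],x[0]]*1e3)
crop(c,215,60,80,70,9,"zz1");crop(c,215,120,80,70,9,"zz2")
E
```

```text
[0.49365891 0.19413749] 0.12976451946195616 0.07898449200625474 -17.144232667478985 -16.71608579284552
(0.49258404541015627, 0.1930632629394531, 108.27067565917969, 59.57814025878906, 163.32662963867188)
[0.49329953 0.19336755] 0.10919037170222168 0.05973971031555611 -16.405789066784177 -16.689728578322203
off x,y mm -0.121506338492382 -0.8409469378826463
```

View pics/zz1.png

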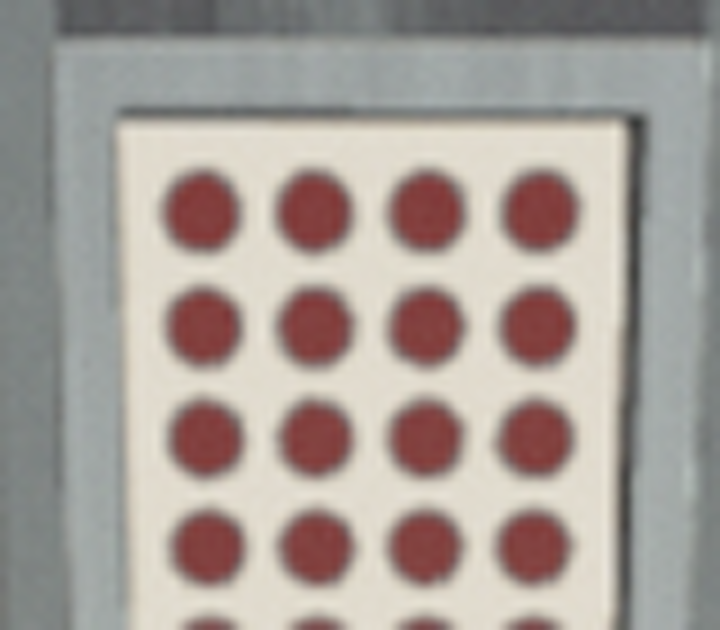

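View pics/zz2.png

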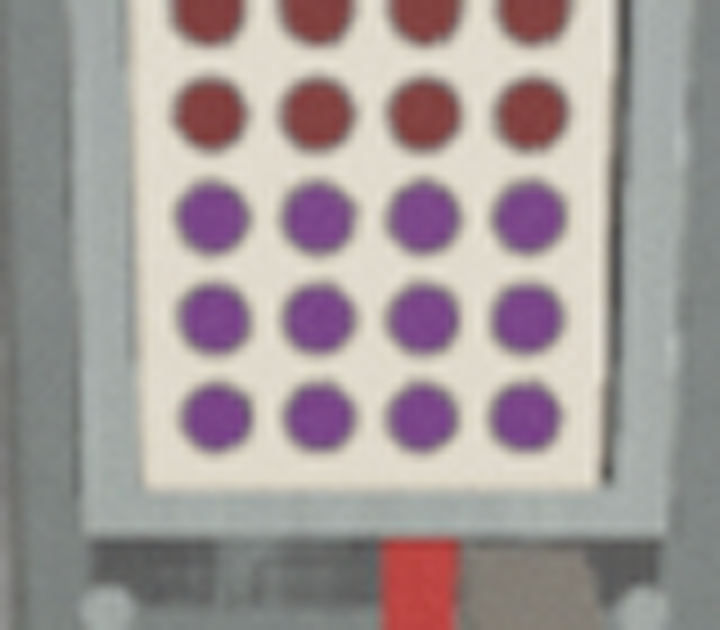

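The tray sits within about 0.8 mm and 0.5° of the platen's centre, which is good. Next is a look at the cover from above.

```bash
python3 - <<'E'
from h import *
y=np.radians(-5.75+90); x=y-np.pi/2
robot.movep([.553+.05*np.cos(x),-.2766+.05*np.sin(x),.22],rot(y)); robot.dwell(.2)
c=cam("wrist"); crop(c,205,60,100,120,5,"wc")
im=c["image"].astype(int); b,g,r=im[...,0],im[...,1],im[...,2]
m=cv2.morphologyEx((b-r>60).astype(np.uint8),cv2.MORPH_CLOSE,np.ones((5,5)))
print(rect(c,m[60:180,205:305],.008,(205,60)),read_clock())
np.save("w_c.npy",{k:np.array(v) for k,v in c.items()},allow_pickle=True)
print(proj(c,unproj(c,[[255,120]],.032)))
E
```

```text
(0.551666015625, -0.2782417297363281, 107.217041015625, 59.31020736694336, 174.27452087402344) 15.875
[[255. 120.]]
```

View pics/wc.png

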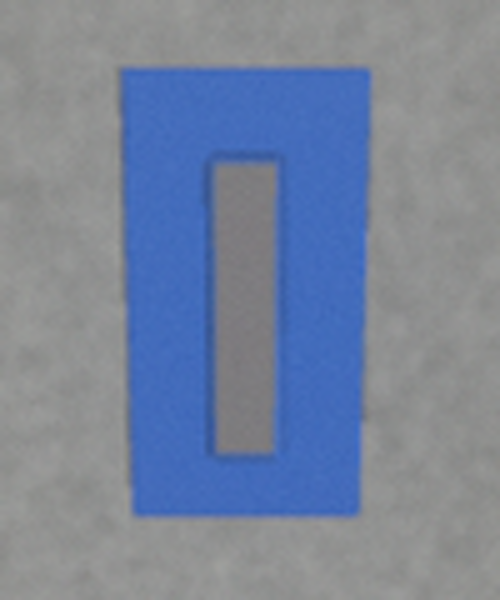

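The cover is centred in the view: plate corners at crop (121,68), (370,68), (359,515), (133,515), with the ridge up. I'll grasp the ridge.

```bash
python3 - <<'E'
from h import *
y=np.radians(-5.75+90); P=[.5524,-.2774]
robot.movep(P+[.10],rot(y)); fingers.move_gripper(.045)
robot.servo_line(P+[.03]); robot.servo_line(P+[.011],max_speed=.04); print(read_wrist_force(),read_tcp_pos())
fingers.move_gripper(.01); print("w",read_grip_width(),read_wrist_force(),read_tcp_pos())
robot.servo_line(P+[.16]); robot.dwell(.2)
print("w",read_grip_width(),read_wrist_force(),read_clock())
c=cam("wrist","heldc"); c=cam("scene"); crop(c,120,40,200,160,4,"heldc_s")
E
```

```text
[ 0.48620892  0.31752712 -0.31345241] [ 0.55231455 -0.27736631  0.01081783]
w 0.0168878357097994 [0.63388567 0.14032449 2.92062227] [ 0.55271737 -0.2776214   0.0114262 ]
w 0.01677216103071746 [ 0.87815633 -0.50693134 -1.01187549] 19.7667
```

View pics/heldc.png

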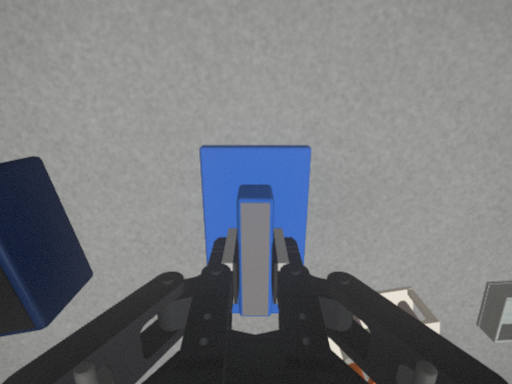

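View pics/heldc_s.png

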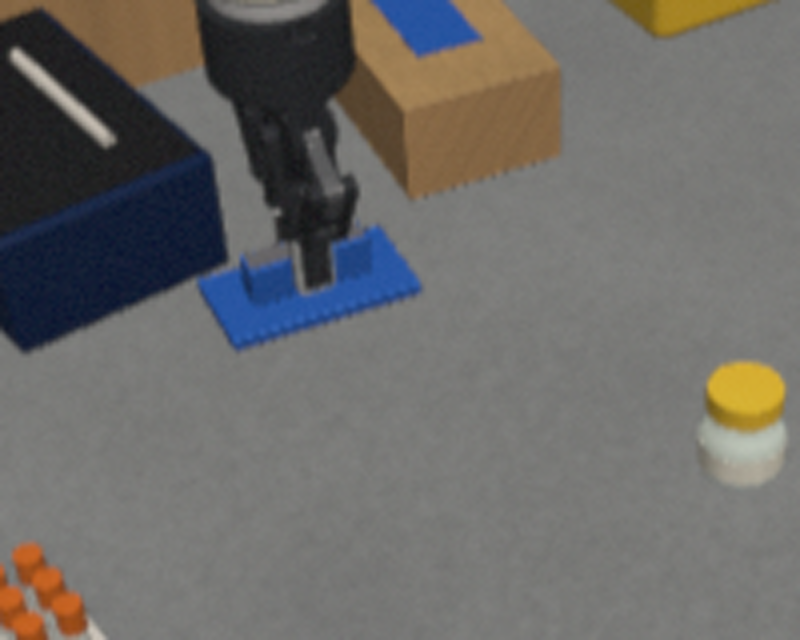

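The cover is held level, with the pads centred on the ridge. I'll set it on the tray, release and inspect.

```bash
python3 - <<'E'
from h import *
y=np.radians(-16.7+90); P=[.494,.1942]
robot.movep(P+[.18],rot(y))
robot.servo_line(P+[.112]); robot.dwell(.3); f0=read_wrist_force()[2]; print("f0",f0,read_tcp_pos())
z=.104
while z>.097:
    robot.servo_line(P+[z],max_speed=.04); robot.dwell(.15); f=read_wrist_force()[2]-f0
    print(round(z,4),round(f,2),read_tcp_pos()[2].round(4))
    if f>1.5: break
    z-=.001
fingers.move_gripper(.045)
robot.servo_line(P+[.17]); y2=np.radians(-16.7)
robot.movep([P[0]+.05*np.cos(y2),P[1]+.05*np.sin(y2),.28],rot(y)); robot.dwell(.2)
c=cam("wrist"); np.save("w_pc.npy",{k:np.array(v) for k,v in c.items()},allow_pickle=True)
crop(c,205,40,100,150,4,"wpc"); c=cam("scene"); crop(c,270,220,150,120,5,"spc"); print(read_clock())
E
```

```text
f0 -1.7347499657942969 [0.49463863 0.19439226 0.11285547]
0.104 0.53 0.1039
0.103 -0.0 0.103
0.102 0.07 0.102
0.101 0.22 0.101
0.1 3.78 0.1002
26.45
```

View pics/wpc.png

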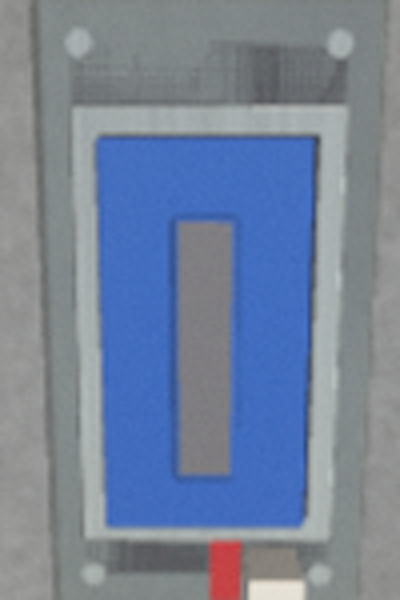

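View pics/spc.png

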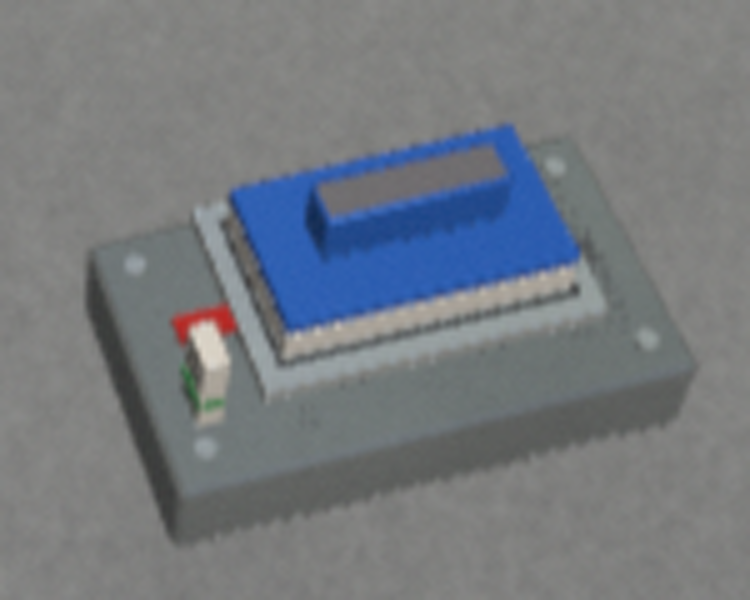

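The scene crop shows the tray and cover edges flush, and the wrist crop shows the cover centred on the platen. I'll put numbers on it, then regrip at TCP z of 0.100 and push down in steps.

```bash
python3 - <<'E'
from h import *
c=np.load("w_pc.npy",allow_pickle=True).item()
def f(q,z):
    w=unproj(c,(np.array(q)+.5)/4-.5+[205,40],z)[:,:2]
    e=(w[2]+w[3]-w[1]-w[0])/2; s=(w[1]+w[2]-w[0]-w[3])/2
    print(w.mean(0),np.hypot(*e),np.hypot(*s),np.degrees(np.arctan2(e[1],e[0])),np.degrees(np.arctan2(s[1],s[0]))-90)
f([(73,106),(348,104),(330,540),(85,539)],.075);f([(97,138),(317,137),(302,524),(107,524)],.097)
y=np.radians(-16.7+90); P=[.494,.1942]
robot.movep(P+[.15],rot(y)); robot.servo_line(P+[.108]); robot.dwell(.2); f0=read_wrist_force()[2]; 
robot.servo_line(P+[.1005],max_speed=.04); fingers.move_gripper(.01); robot.dwell(.2)
print("w",read_grip_width(),f0,read_wrist_force(),read_tcp_pos())
for z in (.099,.0975,.0955,.093,.091):
    robot.servo_line(P+[z],max_speed=.02); robot.dwell(.2); print(z,read_tcp_pos().round(4),(read_wrist_force()[2]-f0).round(2),read_grip_width().__round__(4))
c=cam("scene"); crop(c,270,220,150,120,5,"push1"); print(read_clock())
E
```

```text
[0.49368253 0.19434879] 0.1296575718588972 0.07926324249422498 -16.96896344030528 -16.620538228576095
[0.49299439 0.19347884] 0.108442082404947 0.05935356167397898 -16.99984850059623 -16.568267597613826
w 0.016882308332537392 0.14173092089749303 [-0.4387291   0.49491575  3.04273762] [0.49407061 0.1942544  0.10065055]
0.099 [0.4941 0.1942 0.099 ] 4.28 0.0167
0.0975 [0.494  0.1942 0.0975] 3.2 0.0167
0.0955 [0.4941 0.1942 0.0956] 5.69 0.0167
0.093 [0.4941 0.1942 0.0932] 5.64 0.0167
0.091 [0.4941 0.1942 0.0913] 6.76 0.0165
30.9167
```

View pics/push1.png

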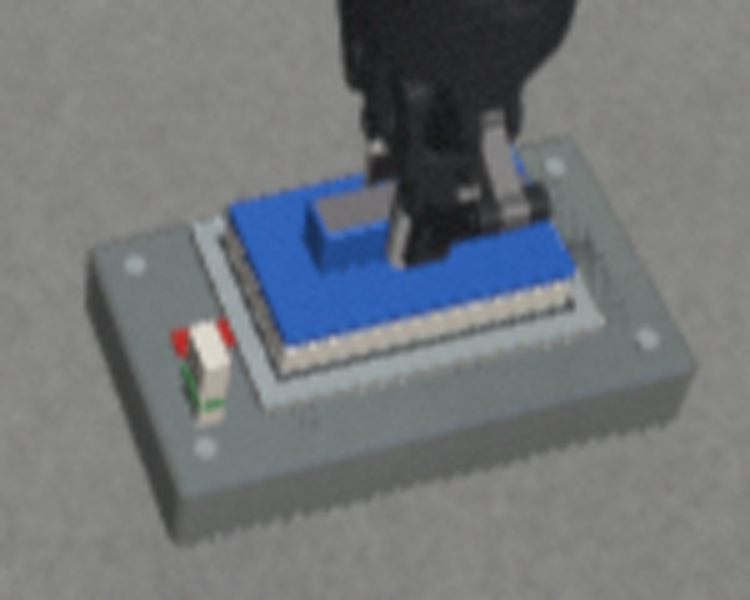

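The grip is holding and the force rises about as the spring should. The platen's front corner has moved from crop (268,397) to about (266,408). I'll go to 12 mm and compare with the calibrated projection and the pointer.

```bash
python3 - <<'E'
from h import *
P=[.494,.1942]
robot.servo_line(P+[.0884],max_speed=.02); robot.dwell(.4)
print(read_tcp_pos().round(4),[read_wrist_force()[2].round(2) for _ in range(4)],read_grip_width().__round__(4))
c=cam("scene"); cv2.imwrite("pics/s12.png",c["image"]); crop(c,270,220,150,120,5,"push2"); crop(c,295,265,60,60,10,"gauge"); print(read_clock())
a=np.radians(-16.8); X=np.array([np.cos(a),np.sin(a),0]);Y=np.array([-X[1],X[0],0]);O=np.array([.494,.1942,0])
for n,x,y in (("+x-y",.065,-.04),("+x+y",.065,.04),("-x+y",-.065,.04)):
    print(n,[((proj(c,O+X*x+Y*y+[0,0,.075-d])[0]-[270,220]+.5)*5).round(1).tolist() for d in (0,.009,.012,.015)])
w=cam("wrist","wend")
E
```

```text
[0.4941 0.1942 0.0888] [np.float64(8.78), np.float64(8.78), np.float64(8.78), np.float64(8.78)] 0.0167
31.65
+x-y [[188.7, 203.1], [187.2, 217.1], [186.7, 221.7], [186.2, 226.3]]
+x+y [[263.4, 385.9], [261.3, 399.3], [260.5, 403.8], [259.8, 408.2]]
-x+y [[608.2, 301.4], [603.5, 315.2], [601.9, 319.8], [600.4, 324.3]]
```

View pics/push2.png

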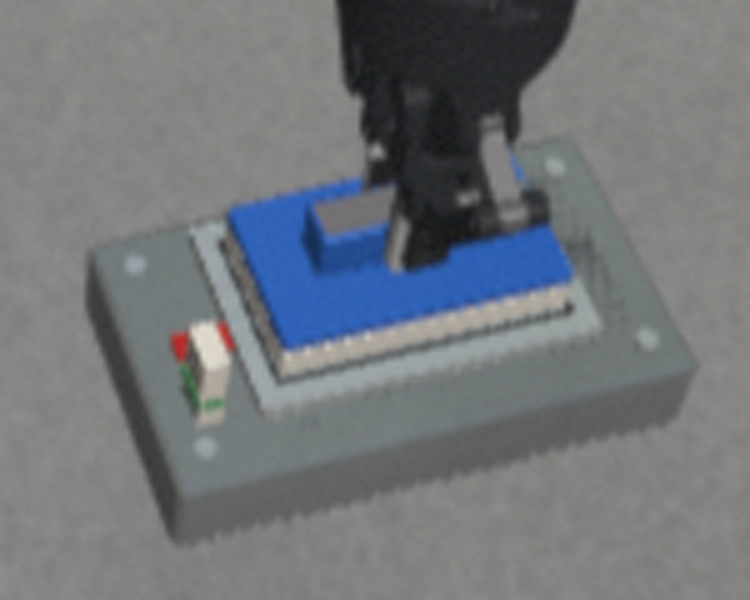

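View pics/gauge.png

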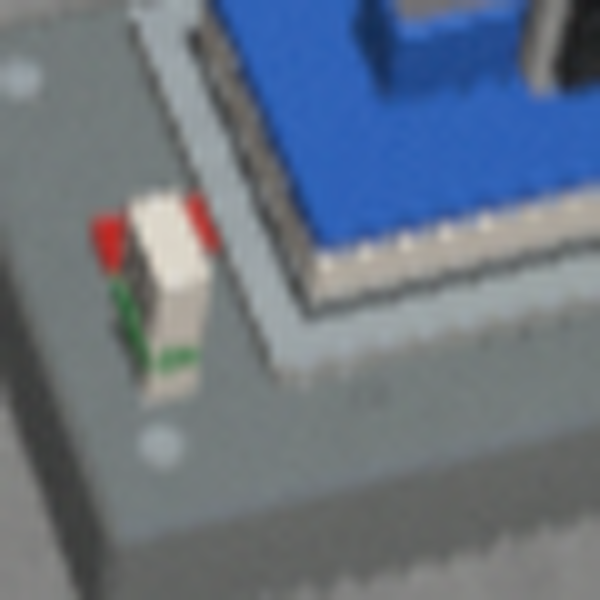

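View pics/wend.png

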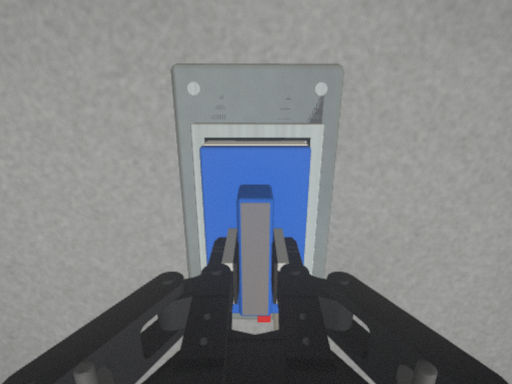

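```bash
python3 - <<'E'
import cv2,numpy as np
a=cv2.imread("pics/spc.png");b1=cv2.imread("pics/push1.png");b=cv2.imread("pics/push2.png")
for (x0,y0,x1,y1) in ((235,270,330,395),(300,180,380,270),(420,270,600,360),(195,205,300,330)):
  for im in (b1,b):
    t=a[y0:y1,x0:x1]; r=cv2.matchTemplate(im,t,cv2.TM_CCOEFF_NORMED); _,v,_,l=cv2.minMaxLoc(r); print((x0,y0),l[0]-x0,l[1]-y0,round(v,3))
E
```

```text
(235, 270) -2 14 0.984
(235, 270) -3 18 0.98
(300, 180) -3 15 0.993
(300, 180) -4 19 0.99
(420, 270) -5 15 0.994
(420, 270) -8 19 0.984
(195, 205) -5 5 0.899
(195, 205) -9 1 0.875
```

Three of the four matched patches show the stack shifted down 18–19 px in the crop, against 17.9 px predicted for 12 mm. The arm reading gives about 11.8 mm. The tray and cover moved together, so I'm handing in.

```bash
python3 - <<'E'
from h import *
print(read_tcp_pos().round(4),read_wrist_force().round(2),read_clock()); robot.sign_off()
E
```

```text
[0.4941 0.1942 0.0888] [-1.39 -0.17  8.7 ] 31.7
the job is handed in; nothing more can be done
```

The tray is on the platen outline with the cover flush on top of it. I handed the job in at 31.7 s with the gripper still holding the ridge and pushing the platen down about 12 mm.

- **Placement:** the wrist camera put the tray's centre within about 0.9 mm of the platen's and the cover's within about 1.1 mm. Both were turned less than 1° from it.
- **Press depth:** the arm's position gives about 11.8 mm of sinking. The scene pictures give about 12 to 12.5 mm from three patches; a fourth matched poorly and I ignored it. The push force of about 8.7 N fits the spring once the weight of the tray and cover is added.
- **Gauge:** I did not read the pointer against the green band directly, because the white post hides part of it. Being in the band (9 to 15 mm) is inferred from the depth.
- **Other objects:** I planned no contact with the rack, jar or dish, but did not measure their positions again afterwards.

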